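# Lock a stone cast in the cam clamp

### The job

The stone cast stands loose on the bed of the cam clamp, with the clamp's sliding jaw pulled back. First slide the jaw in along its rails until the cast is snug between the jaw and the fixed pad, so that the head of the draw bolt stands in the open mouth of the cam. Then turn the cam clockwise by its cross bar, about half a turn, so that its hook catches the bolt and draws the jaw in tight: stop by feel when turning takes about 0.5 N m, because a loose cast slips and forcing the cam further cracks the stone. Let go and leave the cast clamped, and do not shift the spare cast or the white-lidded jar behind the clamp.

Things in the scene. Friction and masses are not known exactly. Their poses are not given: they have to be found in the camera images.
- clamp: the cam clamp, screwed to the bench: aluminium base 250 x 104 x 12 mm with two slide rails. Origin: middle of its underside; x points along the rails from sliding jaw to cam (the way the bolt is drawn), z up. In mm in this frame: fixed jaw = bridge x 8..20, 48 high, 96 wide, with a rubber pad, face at x = 0, looking to -x, z 27..45; cam axis upright at x = 75, y = 0
- jaw: sliding jaw: steel bed 80 x 78 mm, top 20 mm above the bench (the cast stands on it), with an upright jaw 78 mm wide, 14 thick at its outer end. Axes as the clamp's; origin in the jaw's clamping face at bed height. It slides along the clamp's x: origin at -104 mm fully out, about -55 when the cast is snug. A draw bolt with an upright 10 mm head sticks out of its inner end towards the cam
- jaw_back (a point): middle of the outer (-x) face of the upright jaw, 42 mm above the bench, 4 mm below its top: push here towards the clamp's +x. Sliding takes about 2 N until the cast meets the pad, then the force rises steeply; a push of 5 to 20 N makes it snug and it stays when let go
- cast: beige stone cast of a dental arch standing on the bed, 58 mm along its x, 65 mm along its y, base 18 mm high, 33 mm with the teeth; origin in the middle of its underside. Its x lies along the clamp's x within 0.1 rad. It cracks if the jaw squeezes it with more than 70 N
- cam_axis (a point): point on the cam's axis, on top of its cross bar, 53 mm above the bench. The cam is a steel disc with a spiral hook reaching out to 48 mm from the axis (top 33 mm above the bench); on it stands a straight dark cross bar 90 mm long, 10 mm thick, 33 to 53 mm above the bench, centred on the axis, to be pinched or pushed from the side
- bar_end (a point): point on top of the cross bar, 40 mm from the cam's axis, near the end that lies on the clamp's +y side when the cam is open; it moves with the cam, clockwise seen from above
- cam (a joint): turn of the cam, rad: 0 = open, bar square to the rails; grows clockwise from above, to 4.1. Plain friction 0.27 N m. Past 1.3 the hook is behind the bolt head if the jaw is snug. From 1.8 to 3.4 (the bolt's length is unseen) it takes up the bolt, then +100 N, +0.6 N m per rad: 0.36 N m is loose (15 N needed), 0.5 right (35 N), 0.7 cracks. Let go, it springs back a little to hold up to 40 N
- spare_cast: a second, grey-white stone cast standing on the bench behind the clamp, 58 x 65 x 33 mm, origin in the middle of its underside: a bystander
- monomer_jar: jar with a white lid, 55 mm across, 52 mm high, behind the clamp, origin in the middle of its underside: a bystander
Mind the look-alikes: they are no part of the job. What is shaped like the cast but orange is not meant.

How it is judged:
By the outcome, as a careful person would: the job done as asked, in the order asked, and still so for the second after the job is handed in, with the robot touching nothing.
It also fails if it takes over 72 s, if anything falls off the work surface, if the arm or the gripper's body presses on something with over 40 N, if the wrist force passes 120 N, or if a joint passes its speed limit or range.

### The arm

A 6-joint arm with a two-finger parallel gripper is mounted at the origin on a cart in front of the work surface, level with it; the furniture and walls round the work are solid. World frame = base frame: x ahead of the robot, y to its left, z up, the work surface at z = 0. Lengths are in m, angles in degrees, forces in N, time in s.
With the tool pointing down it reaches from about 0.375 to 0.975 m from the base axis. Payload 3.8 kg.
Tool frame: the origin (TCP) lies midway between the tips of the shut fingers; the grasp point (between the pads) lies 19 mm behind it; z points along the fingers, y is the line along which they close (so a half turn about z gives the same grasp; the last joint's range is limited). The gripper opens to 88 mm and grips with 3 to 60 N. Pads are 18 mm wide; open, the fingers measure 123 mm over their backs; the gripper's body (75 mm by 187 mm) begins 45 mm behind the grasp point.
Start: joints at [-66.973, 15.12, 91.902, -0, 72.978, -2.114], TCP at [0.287, -0.611, 0.239] pointing down, gripper open.
Joint ranges: [-150.88, 150.88], [-54.13, 125.18], [17.81, 147.31], [-75.09, 255.09], [0, 152.58], [-146.25, 146.25]. Speed limits (degrees/s): [147.25, 147.25, 180, 180, 180, 180].

### API

Orientations are given as a 3x3 rotation matrix whose columns are the frame's x, y, z axes.
In Python, from bench import * gives the robot as it stands. The module is installed in compiled form; this text tells all that it offers.
- The arm moves only by the tool arm_command, never from a script. Its argument "increments" is a list that holds one entry, the list of rows, each a list of 7 numbers: the turn, a rotation vector about the tool's x, y, z in degrees, then the shift along the tool's x, y, z in m, then the gripper command: -1 is fully open, 1 is shut, values between are in proportion. In form: [[[ax, ay, az, x, y, z, claw], ...]]. A call has 1 to 12 rows; each row is the pose to reach, as a shift and turn from the pose commanded when the call began, along the tool's axes at that moment; what a row does not reach only later rows make up. A row lasts 1/8 s, in which the tool goes at most 62.5 mm and 10.7 degrees, less where a joint would pass 70% of its speed; a pose out of reach is approached as far as the arm can. A call with a gripper value outside its range is refused whole. The fingers move at their own pace and stop on an object; "force" is the grip in N (left out, the last holds). Time passes only in rows, so rows that repeat a pose let the fingers close. It gives the time, the measured TCP pose, the force, the opening and the grip force at its end, in the units of the state.
- read_state(): the state, without advancing time (a new reading comes with each control period).
- get_image(name): name is "scene" or "top"; returns (picture, depth): 480x640x3 uint8, blue, green, red; 480x640 float32, m along the optical axis (not along the pixel's ray), 0 where there is no reading.
- calibration(name): a dict with "intrinsics" (3x3 intrinsics, pixels), "dist_coeffs" ([k1, k2, p1, p2, k3] as OpenCV has them; the pictures are not rectified), "world_from_camera" (4x4, takes a point from camera to world coordinates). Camera axes: x right, y up, looking along -z (the intrinsics and any distortion apply to the point x, -y, -z); pixel columns grow to the right and rows downward; lengths in m; the calibration is good to about 2 mm. A picture is of the moment at which its call begins. calibration takes no time and is no camera call.
- job_done(): hands the job in; it is judged then, once.
The state is a dict: "t": time; "joint_positions": joint angles; "joint_vel": joint speeds; "tau": joint torques, N m; "tcp_pos": TCP position; "tool_rot": TCP orientation; "ft_force": force on the tool from outside, world axes, zero at the start; "wrist_torque": the same for the moment, N m; "grip_width": finger opening in m; "grasp_force": force on a finger pad.
Only numpy, scipy, OpenCV 4.12 (cv2) and the standard library are available. Lean on these libraries where they do the work, as an engineer would, in place of code of your own. Each camera call takes 0.05 s, during which the arm holds its last target. There are 200 camera calls.

## Working session

There is one attempt and no reset: what is moved stays moved. The work goes in short steps, Python scripts to look and compute and a tool call to move; the robot and the scene stay as the last step left them, time stands still between calls to the robot, and variables do not carry over. Pictures are saved under pics/ and viewed, at most 10 in all, crops included, and the job is handed in when it is done.

Besides the shell and the picture viewer there is one more tool, called after ">>>" by a JSON object that holds its "api" and its "payload". arm_command: Moves the arm, as the interface text tells. Its arguments: {"type":"object","properties":{"increments":{"type":"array","items":{"type":"array","items":{"type":"array","items":{"type":"number"}}}},"force":{"type":"number"}},"required":["increments"]}

```bash
mkdir -p pics
cat > h.py <<'E'
from bench import *
import numpy as np, cv2
def px2w(name,d,u,v):
    c=calibration(name);K=np.array(c["intrinsics"],float);T=np.array(c["world_from_camera"])
    p=cv2.undistortPoints(np.array([[[u,v]]],float),K,np.array(c["dist_coeffs"],float))[0,0]
    return (T@[p[0]*d,-p[1]*d,-d,1])[:3]
def onplane(name,u,v,z):
    a=px2w(name,0.1,u,v);b=px2w(name,1.,u,v);return a+(b-a)*(z-a[2])/(b[2]-a[2])
def proj(name,P):
    c=calibration(name);K=np.array(c["intrinsics"],float);T=np.linalg.inv(np.array(c["world_from_camera"]))
    q=T[:3,:3]@np.array(P)+T[:3,3];q=q*[1,-1,-1]
    return cv2.projectPoints(q.reshape(1,1,3),np.zeros(3),np.zeros(3),K,np.array(c["dist_coeffs"],float))[0].ravel()
E
python3 - <<'E'
from h import *
for n in("scene","top"):
    im,d=get_image(n);cv2.imwrite(f"pics/{n}0.png",im);np.save(f"{n}0.npy",d)
    print(n,np.round(calibration(n)["world_from_camera"],3).tolist())
s=read_state();print({k:np.round(s[k],3).tolist() for k in s})
E
```

```text
scene [[0.661, 0.303, -0.686, -0.263], [-0.75, 0.269, -0.604, -0.868], [0.001, 0.914, 0.405, 0.489], [0.0, 0.0, 0.0, 1.0]]
top [[-0.024, 0.98, -0.197, 0.304], [-0.999, -0.029, -0.019, -0.222], [-0.024, 0.196, 0.98, 0.917], [0.0, 0.0, 0.0, 1.0]]
{'t': 0.1, 'joint_positions': [-66.973, 15.164, 91.971, -0.0, 72.979, -2.114], 'joint_vel': [-0.059, -0.178, -0.164, -0.04, 0.008, -0.063], 'tau': [0.0, -50.362, -35.807, 0.073, 0.023, -0.0], 'tcp_pos': [0.287, -0.61, 0.238], 'tool_rot': [[0.905, 0.425, -0.001], [0.425, -0.905, 0.002], [0.0, -0.002, -1.0]], 'ft_force': [-0.64, 0.058, 0.277], 'wrist_torque': [-0.016, 0.026, -0.012], 'grasp_force': 0.0, 'grip_width': 0.088}
```

View pics/top0.png

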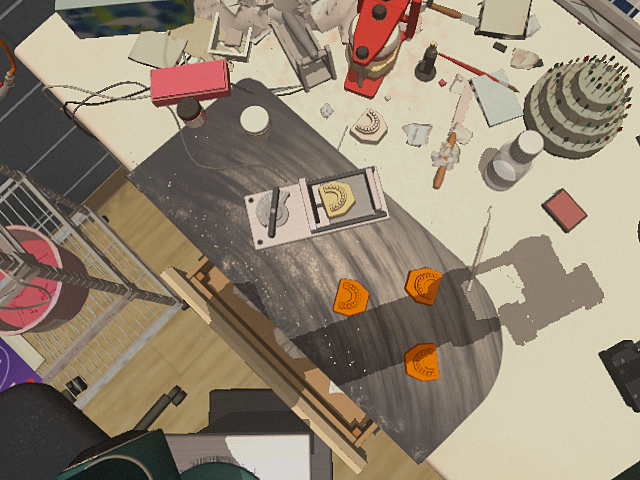

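View pics/scene0.png

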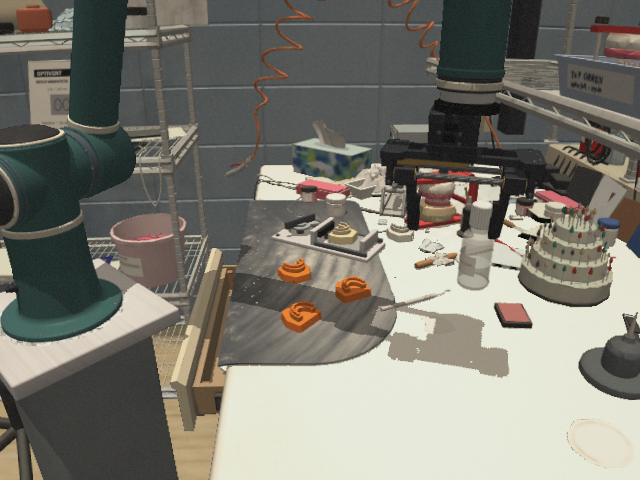

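Run:
```python
from h import *
im=cv2.imread("pics/top0.png");c=im[155:265,235:400]
cv2.imwrite("pics/crop0.png",cv2.resize(c,None,fx=4.8,fy=4.8,interpolation=cv2.INTER_CUBIC))
```

```text
(no output)
```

View pics/crop0.png

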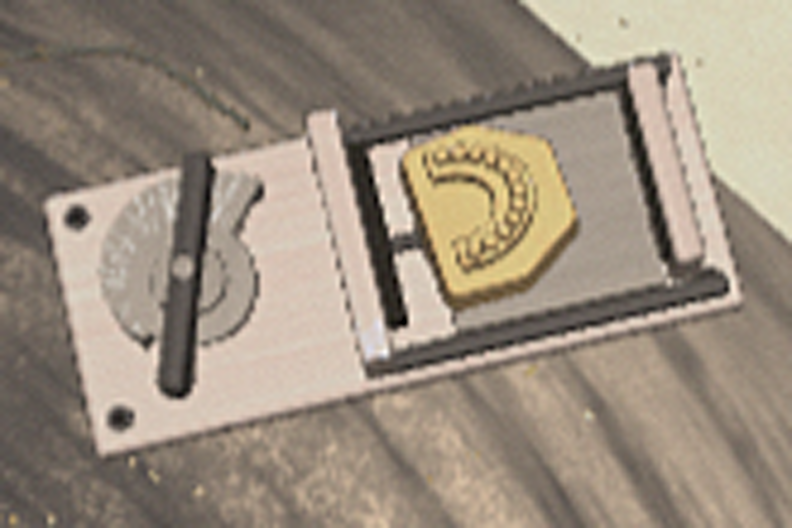

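Run:
```python
from h import *
f=lambda x,y,z:onplane("top",235+(x+.5)/4.8-.5,155+(y+.5)/4.8-.5,z)
d=np.load("top0.npy")
C=[f(x,y,.012) for x,y in((45,200),(100,452),(742,302),(672,55))]
src=np.array([[.125,-.052],[.125,.052],[-.125,.052],[-.125,-.052]])
D=np.array(C)[:,:2]
sc=src-src.mean(0);dc=D-D.mean(0)
U,S,Vt=np.linalg.svd(sc.T@dc);R=(U@Vt).T;t=D.mean(0)-R@src.mean(0)
print("yaw",np.degrees(np.arctan2(R[1,0],R[0,0])),"o",t,"res",np.round((src@R.T+t-D)*1000,1).tolist())
for n,p in dict(cam=(.075,0),jawface=(-.104,0),jawback=(-.118,0),padface=(0,0)).items(): print(n,np.round(R@p+t,4))
print("cam obs",f(183,268,.053))
L=lambda p:np.round((p[:2]-t)@R*1000,1)
print("bar ends",L(f(197,157,.053)),L(f(176,388,.053)))
print("jaw top corners back/front",[L(f(x,y,.046)) for x,y in((655,65),(702,255),(630,70),(675,262))])
print("bridge top",[L(f(x,y,.048)) for x,y in((310,115),(335,110),(365,358),(388,355))])
print("head/notch",L(f(240,215,.033)),"cast front",L(f(430,295,.053-.015)))
for u,v in((272,211),(279,190),(300,200),(378,190)): print(u,v,px2w("top",d[v,u],u,v))
for n,(u,v) in dict(jar=(255,118),spare=(369,125)).items(): print(n,px2w("top",d[v,u],u,v))
```

```text
yaw 101.86119959267879 o [ 0.54398275 -0.17983797] res [[1.2, 1.7], [-2.4, 1.9], [-1.2, -1.5], [2.5, -2.2]]
cam [ 0.5286 -0.1064]
jawface [ 0.5654 -0.2816]
jawback [ 0.5682 -0.2953]
padface [ 0.544  -0.1798]
cam obs [ 0.52893727 -0.10683708  0.053     ]
bar ends [ 60.9 -39.9] [86.2 42.4]
jaw top corners back/front [array([-110.4,  -36.7]), array([-109.2,   37.4]), array([-101.,  -37.]), array([-99.1,  37.6])]
bridge top [array([ 17.4, -47.3]), array([  8.1, -47. ]), array([18. , 46.4]), array([ 9.7, 47.3])]
head/notch [ 51.3 -20.7] cast front [-10.2  26.8]
272 211 [ 0.52765073 -0.1057351   0.05423962]
279 190 [ 0.57008321 -0.11601184  0.03755461]
300 200 [ 0.55716834 -0.15129767  0.01369489]
378 190 [ 0.57195326 -0.29347847  0.01245796]
jar [ 0.70337214 -0.07435098  0.05065409]
spare [ 0.69823777 -0.28212718  0.01427158]
```

```bash
cat >> h.py <<'E'
from scipy.spatial.transform import Rotation as Ro
YC=np.radians(101.86);RC=np.array([[np.cos(YC),-np.sin(YC)],[np.sin(YC),np.cos(YC)]]);TC=np.array([.5440,-.1798])
def go(cx,cy,z,yaw):
    "clamp-frame xy -> rows"
    s=read_state();R=np.array(s["tool_rot"]);p=np.r_[RC@[cx,cy]+TC,z];a=np.radians(yaw)
    T=np.array([[np.cos(a),np.sin(a),0],[np.sin(a),-np.cos(a),0],[0,0,-1]])
    print("rot",np.round(Ro.from_matrix(R.T@T).as_rotvec(degrees=True),2),"shift",np.round(R.T@(p-s["tcp_pos"]),4),"target",p)
def st():
    s=read_state();p=np.array(s["tcp_pos"]);c=RC.T@(p[:2]-TC);R=np.array(s["tool_rot"])
    print("t",round(s["t"],2),"clamp mm",np.round(c*1000,1),"z",round(p[2]*1000,1),"yaw",round(np.degrees(np.arctan2(R[1,0],R[0,0])),2),"F clamp",np.round(RC.T@np.array(s["ft_force"])[:2],2),round(s["ft_force"][2],2),"M",np.round(s["wrist_torque"],3),"w",s["grip_width"],"g",s["grasp_force"],"q",np.round(s["joint_positions"],1))
E
python3 -c "
from h import *
st();go(-.155,0,.13,101.9)"
```

```text
t 0.1 clamp mm [-368.6  340.5] z 237.6 yaw 25.14 F clamp [0.19 0.61] 0.28 M [-0.016  0.026 -0.012] w 0.08795996595214037 g 0.0 q [-67.   15.2  92.   -0.   73.   -2.1]
rot [ -0.09  -0.08 -76.76] shift [ 0.3804 -0.1294  0.1078] target [ 0.57585576 -0.33149117  0.13      ]
```

>>> {"api": "arm_command", "payload": {"increments": [[[0, 0, -10, 0.06, -0.02, 0, 1], [0, 0, -20, 0.12, -0.04, 0, 1], [0, 0, -30, 0.17, -0.06, 0.02, 1], [0, 0, -40, 0.22, -0.08, 0.04, 1], [0, 0, -50, 0.27, -0.1, 0.06, 1], [0, 0, -60, 0.32, -0.11, 0.08, 1], [0, 0, -70, 0.36, -0.12, 0.1, 1], [0, 0, -76.8, 0.38, -0.129, 0.108, 1], [0, 0, -76.8, 0.3804, -0.1294, 0.108, 1], [0, 0, -76.8, 0.3804, -0.1294, 0.108, 1]]]}}

```text
t: 1.35
tcp_pos: [0.5757, -0.3328, 0.1308]
tool_rot: [[-0.205, 0.979, -0.0], [0.979, 0.205, -0.0], [-0.0, -0.0, -1.0]]
ft_force: [-0.0, -0.0, 0.6]
grip_width: 0.0004
grasp_force: 0.0
```

```bash
python3 -c "
from h import *
st();go(-.155,0,.034,101.9)"
```

```text
t 1.35 clamp mm [-156.3    0.4] z 130.8 yaw 101.83 F clamp [0.01 0.04] 0.61 M [-0.043 -0.128  0.042] w 0.00039026349402441845 g 0.0 q [-32.2  18.7  99.1  -0.   62.2 -44. ]
rot [-0.02  0.02 -0.07] shift [0.0013 0.0004 0.0968] target [ 0.57585576 -0.33149117  0.034     ]
```

>>> {"api": "arm_command", "payload": {"increments": [[[0, 0, 0, 0, 0, 0.04, 1], [0, 0, 0, 0, 0, 0.08, 1], [0, 0, 0, 0, 0, 0.096, 1], [0, 0, 0, 0.005, 0, 0.096, 1], [0, 0, 0, 0.012, 0, 0.096, 1], [0, 0, 0, 0.02, 0, 0.096, 1], [0, 0, 0, 0.028, 0, 0.096, 1], [0, 0, 0, 0.034, 0, 0.096, 1], [0, 0, 0, 0.04, 0, 0.096, 1], [0, 0, 0, 0.04, 0, 0.096, 1]]]}}

```text
t: 2.6
tcp_pos: [0.5678, -0.2925, 0.0347]
tool_rot: [[-0.207, 0.978, -0.0], [0.978, 0.207, 0.0], [0.0, -0.0, -1.0]]
ft_force: [1.0, 0.9, -0.1]
grip_width: 0.0003
grasp_force: 0.0
```

```bash
python3 -c "
from h import *
st()"
```

```text
t 2.6 clamp mm [-1.152e+02 -1.000e-01] z 34.7 yaw 101.96 F clamp [ 0.71 -1.18] -0.12 M [-0.069 -0.076 -0.015] w 0.00032249969933137765 g 0.0 q [-29.5  22.2 105.9   0.   51.9 -41.5]
```

>>> {"api": "arm_command", "payload": {"increments": [[[0, 0, 0, 0.004, 0, 0, 1], [0, 0, 0, 0.008, 0, 0, 1], [0, 0, 0, 0.012, 0, 0, 1], [0, 0, 0, 0.016, 0, 0, 1], [0, 0, 0, 0.02, 0, 0, 1], [0, 0, 0, 0.024, 0, 0, 1]]]}}

```text
t: 3.35
tcp_pos: [0.5628, -0.2694, 0.0347]
tool_rot: [[-0.207, 0.978, -0.0], [0.978, 0.207, -0.0], [0.0, -0.0, -1.0]]
ft_force: [0.7, -3.8, -0.3]
grip_width: 0.0004
grasp_force: 1.4
```

```bash
python3 -c "
from h import *
st()"
```

```text
t 3.35 clamp mm [-91.6  -0. ] z 34.7 yaw 101.94 F clamp [-3.88  0.14] -0.33 M [-0.47  -0.101  0.071] w 0.0004026463230677867 g 1.3512309361249208 q [-27.9  20.9 107.8  -0.   51.3 -39.8]
```

>>> {"api": "arm_command", "payload": {"increments": [[[0, 0, 0, 0.002, 0, 0, 1], [0, 0, 0, 0.004, 0, 0, 1], [0, 0, 0, 0.006, 0, 0, 1], [0, 0, 0, 0.008, 0, 0, 1]]]}}

```text
t: 3.85
tcp_pos: [0.5612, -0.2618, 0.0347]
tool_rot: [[-0.207, 0.978, -0.0], [0.978, 0.207, -0.0], [-0.0, -0.0, -1.0]]
ft_force: [0.9, -2.2, -0.4]
grip_width: 0.0005
grasp_force: 1.3
```

```bash
python3 -c "
from h import *
st()"
```

```text
t 3.85 clamp mm [-83.8  -0. ] z 34.7 yaw 101.94 F clamp [-2.34 -0.44] -0.41 M [-0.461 -0.119 -0.016] w 0.0004972520986335578 g 1.3297809194773436 q [-27.3  20.5 108.4  -0.   51.1 -39.2]
```

>>> {"api": "arm_command", "payload": {"increments": [[[0, 0, 0, 0.001, 0, 0, 1], [0, 0, 0, 0.002, 0, 0, 1], [0, 0, 0, 0.003, 0, 0, 1], [0, 0, 0, 0.004, 0, 0, 1]]]}}

```text
t: 4.35
tcp_pos: [0.5605, -0.2581, 0.0348]
tool_rot: [[-0.207, 0.978, 0.0], [0.978, 0.207, -0.0], [-0.001, 0.0, -1.0]]
ft_force: [1.0, -5.1, -1.0]
grip_width: 0.0005
grasp_force: 2.5
```

```bash
python3 -c "
from h import *
st()"
```

```text
t 4.35 clamp mm [-80.1  -0.1] z 34.8 yaw 101.95 F clamp [-5.22  0.12] -1.0 M [-0.861 -0.095  0.049] w 0.0005064393704729025 g 2.5162723660469055 q [-27.   20.2 108.7  -0.   51.  -39. ]
```

Force rising: contact with the pad begins.

>>> {"api": "arm_command", "payload": {"increments": [[[0, 0, 0, 0.0005, 0, 0, 1], [0, 0, 0, 0.001, 0, 0, 1]]]}}

```text
t: 4.6
tcp_pos: [0.5605, -0.258, 0.0348]
tool_rot: [[-0.207, 0.978, 0.001], [0.978, 0.207, -0.002], [-0.002, 0.0, -1.0]]
ft_force: [0.4, -6.9, -3.5]
grip_width: 0.0008
grasp_force: 3.6
```

```bash
python3 -c "
from h import *
st()"
```

```text
t 4.6 clamp mm [-79.9  -0. ] z 34.8 yaw 101.97 F clamp [-6.83  1.04] -3.48 M [-1.187 -0.182  0.019] w 0.000765489464933314 g 3.5873976722359657 q [-2.700e+01  2.020e+01  1.088e+02 -1.000e-01  5.090e+01 -3.890e+01]
```

>>> {"api": "arm_command", "payload": {"increments": [[[0, 0, 0, 0.0007, 0, 0, 1], [0, 0, 0, 0.0014, 0, 0, 1], [0, 0, 0, 0.0014, 0, 0, 1]]]}}

```text
t: 4.97
tcp_pos: [0.5604, -0.2578, 0.0348]
tool_rot: [[-0.207, 0.978, 0.002], [0.978, 0.207, -0.004], [-0.004, 0.001, -1.0]]
ft_force: [0.7, -8.9, -3.7]
grip_width: 0.0006
grasp_force: 5.0
```

```bash
python3 -c "
from h import *
st()"
```

```text
t 4.97 clamp mm [-79.7  -0. ] z 34.8 yaw 101.97 F clamp [-8.84  1.12] -3.71 M [-1.674 -0.241  0.046] w 0.0005514027715755097 g 4.9837057292461395 q [-26.9  20.1 108.9  -0.2  50.8 -38.8]
```

>>> {"api": "arm_command", "payload": {"increments": [[[0, 0, 0, 0.001, 0, 0, 1], [0, 0, 0, 0.002, 0, 0, 1], [0, 0, 0, 0.002, 0, 0, 1]]]}}

```text
t: 5.35
tcp_pos: [0.5604, -0.2575, 0.0349]
tool_rot: [[-0.208, 0.978, 0.003], [0.978, 0.208, -0.006], [-0.007, 0.001, -1.0]]
ft_force: [0.5, -15.2, -5.9]
grip_width: 0.0007
grasp_force: 7.6
```

```bash
python3 -c "
from h import *
st()"
```

```text
t 5.35 clamp mm [-79.5  -0.1] z 34.9 yaw 102.0 F clamp [-14.95   2.6 ] -5.94 M [-2.509 -0.366  0.036] w 0.0007155486264627461 g 7.641128897666931 q [-26.9  20.  109.   -0.3  50.7 -38.7]
```

15 N: snug. Back off and rise.

>>> {"api": "arm_command", "payload": {"increments": [[[0, 0, 0, -0.01, 0, 0, 1], [0, 0, 0, -0.025, 0, 0, 1], [0, 0, 0, -0.03, 0, -0.03, 1], [0, 0, 0, -0.03, 0, -0.07, 1], [0, 0, 0, -0.03, 0, -0.1, 1], [0, 0, 0, -0.03, 0, -0.1, 1]]]}}

```text
t: 6.1
tcp_pos: [0.568, -0.2841, 0.138]
tool_rot: [[-0.207, 0.978, 0.006], [0.978, 0.207, -0.002], [-0.003, 0.005, -1.0]]
ft_force: [-0.4, -0.2, 0.4]
grip_width: -0.0001
grasp_force: 0.0
```

Run:
```python
from h import *
st();go(.075,0,.11,175.3)
im,_=get_image("top")
cv2.imwrite("pics/crop1.png",cv2.resize(im[155:265,235:400],None,fx=4.8,fy=4.8,interpolation=cv2.INTER_CUBIC))
```

```text
t 6.1 clamp mm [-107.   -2.] z 138.0 yaw 101.93 F clamp [-0.14  0.43] 0.35 M [ 0.024 -0.091 -0.019] w -8.10673244133421e-05 g 0.0 q [-28.8  15.1 103.    0.   61.6 -40.8]
rot [  0.12   0.35 -73.36] shift [ 0.1821 -0.0019  0.0274] target [ 0.52858592 -0.10640105  0.11      ]
```

View pics/crop1.png

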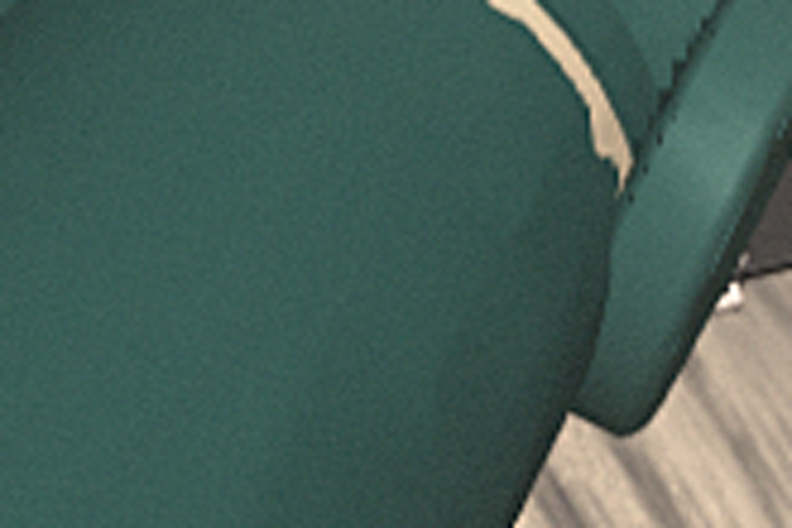

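>>> {"api": "arm_command", "payload": {"increments": [[[0, 0, -10, 0.03, 0, 0, 0.09], [0, 0, -20, 0.06, 0, 0, 0.09], [0, 0, -30, 0.09, 0, 0, 0.09], [0, 0, -40, 0.12, 0, 0, 0.09], [0, 0, -50, 0.15, 0, 0.01, 0.09], [0, 0, -60, 0.175, -0.001, 0.02, 0.09], [0, 0, -70, 0.182, -0.002, 0.027, 0.09], [0, 0, -73.4, 0.182, -0.002, 0.027, 0.09], [0, 0, -73.4, 0.182, -0.002, 0.027, 0.09], [0, 0, -73.4, 0.182, -0.002, 0.027, 0.09]]]}}

```text
t: 7.4
tcp_pos: [0.5254, -0.1052, 0.1066]
tool_rot: [[-0.997, 0.082, -0.002], [0.082, 0.997, 0.001], [0.002, 0.0, -1.0]]
ft_force: [0.2, -0.1, 0.9]
grip_width: 0.0401
grasp_force: 0.0
```

Run:
```python
from h import *
st();go(.075,0,.038,175.3)
im,_=get_image("scene")
cv2.imwrite("pics/s1.png",cv2.resize(im[170:280,240:420],None,fx=4.4,fy=4.4,interpolation=cv2.INTER_CUBIC))
```

```text
t 7.4 clamp mm [76.8  2.8] z 106.6 yaw 175.27 F clamp [-0.14 -0.15] 0.85 M [ 0.046 -0.115  0.021] w 0.040109902522459634 g 0.0 q [-14.    7.2 116.2   0.   56.7 -99.3]
rot [ 0.03 -0.11 -0.03] shift [-0.0034 -0.001   0.0686] target [ 0.52858592 -0.10640105  0.038     ]
```

View pics/s1.png

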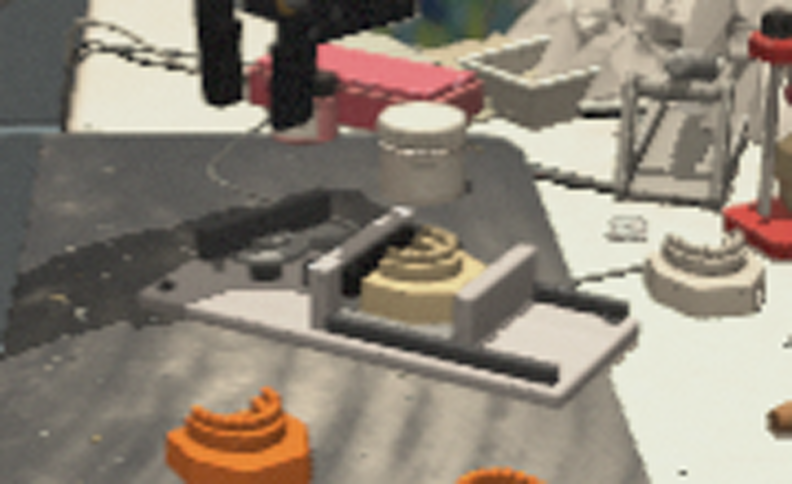

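>>> {"api": "arm_command", "payload": {"increments": [[[0, 0, 0, -0.0035, -0.0012, 0.02, 0.09], [0, 0, 0, -0.0035, -0.0012, 0.045, 0.09], [0, 0, 0, -0.0035, -0.0012, 0.06, 0.09], [0, 0, 0, -0.0035, -0.0012, 0.068, 0.09], [0, 0, 0, -0.0035, -0.0012, 0.068, 0.09], [0, 0, 0, -0.0035, -0.0012, 0.068, 1], [0, 0, 0, -0.0035, -0.0012, 0.068, 1], [0, 0, 0, -0.0035, -0.0012, 0.068, 1], [0, 0, 0, -0.0035, -0.0012, 0.068, 1], [0, 0, 0, -0.0035, -0.0012, 0.068, 1], [0, 0, 0, -0.0035, -0.0012, 0.068, 1]]], "force": 20}}

```text
t: 8.82
tcp_pos: [0.53, -0.1063, 0.0403]
tool_rot: [[-0.997, 0.082, 0.001], [0.082, 0.997, 0.001], [-0.001, 0.001, -1.0]]
ft_force: [-0.2, 5.2, 5.4]
grip_width: 0.0102
grasp_force: 20.0
```

```bash
python3 -c "
from h import *
st()"
```

```text
t 8.82 clamp mm [74.8 -1.4] z 40.3 yaw 175.32 F clamp [ 5.09 -0.91] 5.44 M [ 0.911 -0.176 -0.256] w 0.010172643467568987 g 20.000815093517303 q [-1.400e+01  1.260e+01  1.182e+02  1.000e-01  4.920e+01 -9.940e+01]
```

>>> {"api": "arm_command", "payload": {"increments": [[[0, 0, 0, 0, 0.0015, -0.002, 1], [0, 0, 0, 0, 0.0015, -0.002, 1]]], "force": 20}}

```text
t: 9.07
tcp_pos: [0.5299, -0.1062, 0.0404]
tool_rot: [[-0.997, 0.081, 0.001], [0.081, 0.997, -0.002], [-0.001, -0.002, -1.0]]
ft_force: [5.3, -1.7, -10.7]
grip_width: 0.0101
grasp_force: 20.0
```

```bash
python3 -c "
from h import *
st()"
```

```text
t 9.07 clamp mm [74.9 -1.3] z 40.4 yaw 175.37 F clamp [-2.75 -4.86] -10.69 M [-0.183 -0.989 -0.195] w 0.010131882399583446 g 19.99928891658783 q [-1.390e+01  1.260e+01  1.182e+02 -1.000e-01  4.910e+01 -9.920e+01]
```

>>> {"api": "arm_command", "payload": {"increments": [[[0, 0, 0, 0, -0.0004, 0.0013, 1], [0, 0, 0, 0, -0.0004, 0.0013, 1], [0, 0, 3, 0, -0.0004, 0.0013, 1], [0, 0, 8, 0, -0.0004, 0.0013, 1], [0, 0, 14, 0, -0.0004, 0.0013, 1], [0, 0, 20, 0, -0.0004, 0.0013, 1]]], "force": 60}}

```text
t: 9.82
tcp_pos: [0.5299, -0.1064, 0.0403]
tool_rot: [[-0.908, 0.418, 0.001], [0.418, 0.908, -0.002], [-0.001, -0.001, -1.0]]
ft_force: [3.9, -2.2, -3.9]
grip_width: 0.0095
grasp_force: 60.2
```

```bash
python3 -c "
from h import *
st()"
```

```text
t 9.82 clamp mm [74.7 -1.3] z 40.3 yaw 155.27 F clamp [-2.96 -3.37] -3.92 M [-0.253 -0.633  0.34 ] w 0.009471028592963284 g 60.23098111152649 q [-1.390e+01  1.260e+01  1.182e+02 -1.000e-01  4.920e+01 -7.910e+01]
```

>>> {"api": "arm_command", "payload": {"increments": [[[0, 0, 7, -0.0008, 0, 0.0003, 1], [0, 0, 14, -0.0008, 0, 0.0003, 1], [0, 0, 21, -0.0008, 0, 0.0003, 1], [0, 0, 28, -0.0008, 0, 0.0003, 1], [0, 0, 35, -0.0008, 0, 0.0003, 1], [0, 0, 42, -0.0008, 0, 0.0003, 1], [0, 0, 49, -0.0008, 0, 0.0003, 1], [0, 0, 55, -0.0008, 0, 0.0003, 1]]], "force": 60}}

```text
t: 10.82
tcp_pos: [0.5293, -0.1069, 0.0403]
tool_rot: [[-0.178, 0.984, -0.002], [0.984, 0.178, -0.002], [-0.001, -0.002, -1.0]]
ft_force: [-1.6, -2.0, 2.2]
grip_width: 0.0094
grasp_force: 60.2
```

```bash
python3 -c "
from h import *
st()"
```

```text
t 10.82 clamp mm [74.3 -0.6] z 40.3 yaw 100.28 F clamp [-1.61  1.98] 2.16 M [-0.359  0.078  0.384] w 0.009420469198876343 g 60.237244963645935 q [-14.   12.7 118.1  -0.2  49.3 -24.1]
```

>>> {"api": "arm_command", "payload": {"increments": [[[0, 0, 2, 0, 0, 0, 1], [0, 0, 4, 0, 0, 0, 1], [0, 0, 6, 0, 0, 0, 1], [0, 0, 8, 0, 0, 0, 1], [0, 0, 10, 0, 0, 0, 1], [0, 0, 12, 0, 0, 0, 1]]], "force": 60}}

```text
t: 11.58
tcp_pos: [0.5292, -0.1069, 0.0403]
tool_rot: [[0.028, 1.0, -0.002], [1.0, -0.028, -0.001], [-0.002, -0.002, -1.0]]
ft_force: [-4.0, -3.9, 4.7]
grip_width: 0.0092
grasp_force: 60.2
```

```bash
python3 -c "
from h import *
st()"
```

```text
t 11.57 clamp mm [74.4 -0.5] z 40.3 yaw 88.41 F clamp [-3.03  4.74] 4.69 M [-0.775  0.468  0.289] w 0.009178378938552117 g 60.181424617767334 q [-14.   12.7 118.1  -0.2  49.3 -12.3]
```

>>> {"api": "arm_command", "payload": {"increments": [[[0, 0, 2, -0.0007, -0.0007, -0.0005, 1], [0, 0, 4, -0.0007, -0.0007, -0.0005, 1], [0, 0, 6, -0.0007, -0.0007, -0.0005, 1], [0, 0, 8, -0.0007, -0.0007, -0.0005, 1], [0, 0, 10, -0.0007, -0.0007, -0.0005, 1], [0, 0, 12, -0.0007, -0.0007, -0.0005, 1]]], "force": 60}}

```text
t: 12.32
tcp_pos: [0.529, -0.1069, 0.0403]
tool_rot: [[0.238, 0.971, -0.001], [0.971, -0.238, -0.0], [-0.001, -0.001, -1.0]]
ft_force: [-3.5, -3.9, -0.7]
grip_width: 0.0092
grasp_force: 60.2
```

```bash
python3 -c "
from h import *
st()"
```

```text
t 12.32 clamp mm [74.4 -0.3] z 40.3 yaw 76.24 F clamp [-3.14  4.24] -0.68 M [-0.839  0.257  0.271] w 0.009190867109394945 g 60.196659564971924 q [-14.   12.6 118.2  -0.   49.3  -0.3]
```

>>> {"api": "arm_command", "payload": {"increments": [[[0, 0, 3, -0.001, -0.0006, 0, 1], [0, 0, 6, -0.001, -0.0006, 0, 1], [0, 0, 9, -0.001, -0.0006, 0, 1], [0, 0, 12, -0.001, -0.0006, 0, 1], [0, 0, 15, -0.001, -0.0006, 0, 1]]], "force": 60}}

```text
t: 12.95
tcp_pos: [0.5288, -0.107, 0.0403]
tool_rot: [[0.482, 0.876, 0.0], [0.876, -0.482, 0.001], [0.001, -0.0, -1.0]]
ft_force: [-0.5, -1.0, -2.9]
grip_width: 0.0094
grasp_force: 60.5
```

```bash
python3 -c "
from h import *
st()"
```

```text
t 12.95 clamp mm [74.4 -0.1] z 40.3 yaw 61.2 F clamp [-0.91  0.73] -2.88 M [-0.3   -0.004  0.561] w 0.009419593614282188 g 60.529128313064575 q [-1.410e+01  1.260e+01  1.182e+02  1.000e-01  4.920e+01  1.470e+01]
```

>>> {"api": "arm_command", "payload": {"increments": [[[0, 0, 0, 0, 0, 0, 1], [0, 0, 0, 0, 0, 0, 1]]], "force": 60}}

```text
t: 13.2
tcp_pos: [0.5288, -0.107, 0.0403]
tool_rot: [[0.479, 0.878, 0.0], [0.878, -0.479, 0.001], [0.001, -0.0, -1.0]]
ft_force: [0.4, -0.4, -4.6]
grip_width: 0.009
grasp_force: 60.2
```

```bash
python3 -c "
from h import *
st()"
```

```text
t 13.2 clamp mm [74.4 -0.1] z 40.3 yaw 61.35 F clamp [-0.49 -0.33] -4.58 M [-0.012 -0.16   0.32 ] w 0.008959693080976034 g 60.19383430480957 q [-1.410e+01  1.250e+01  1.182e+02  1.000e-01  4.920e+01  1.450e+01]
```

>>> {"api": "arm_command", "payload": {"increments": [[[0, 0, 0.7, 0, 0, 0, 1], [0, 0, 1.4, 0, 0, 0, 1]]], "force": 60}}

```text
t: 13.45
tcp_pos: [0.5288, -0.107, 0.0403]
tool_rot: [[0.501, 0.865, -0.0], [0.865, -0.501, 0.001], [0.001, -0.0, -1.0]]
ft_force: [1.1, 2.2, -4.9]
grip_width: 0.0091
grasp_force: 60.5
```

```bash
python3 -c "
from h import *
st()"
```

```text
t 13.45 clamp mm [74.3 -0.1] z 40.3 yaw 59.9 F clamp [ 1.93 -1.55] -4.9 M [ 0.224 -0.272  0.517] w 0.009106103113314876 g 60.501251220703125 q [-1.410e+01  1.250e+01  1.182e+02  1.000e-01  4.920e+01  1.590e+01]
```

>>> {"api": "arm_command", "payload": {"increments": [[[0, 0, 0.3, 0, 0, 0, 1], [0, 0, 0.6, 0, 0, 0, 1]]], "force": 60}}

```text
t: 13.7
tcp_pos: [0.5287, -0.1071, 0.0403]
tool_rot: [[0.51, 0.86, -0.0], [0.86, -0.51, 0.001], [0.001, -0.0, -1.0]]
ft_force: [1.9, 3.5, -7.4]
grip_width: 0.0092
grasp_force: 60.4
```

```bash
python3 -c "
from h import *
st()"
```

```text
t 13.7 clamp mm [74.3 -0. ] z 40.3 yaw 59.31 F clamp [ 3.   -2.61] -7.42 M [ 0.544 -0.44   0.471] w 0.009160428494643187 g 60.40063977241516 q [-1.410e+01  1.250e+01  1.182e+02  1.000e-01  4.920e+01  1.650e+01]
```

>>> {"api": "arm_command", "payload": {"increments": [[[0, 0, 0.5, -0.0004, 0, 0.0007, 1], [0, 0, 1, -0.0004, 0, 0.0007, 1], [0, 0, 1.5, -0.0004, 0, 0.0007, 1], [0, 0, 2.0, -0.0004, 0, 0.0007, 1]]], "force": 60}}

```text
t: 14.2
tcp_pos: [0.5288, -0.1071, 0.0403]
tool_rot: [[0.54, 0.841, 0.0], [0.841, -0.54, 0.001], [0.001, -0.0, -1.0]]
ft_force: [0.8, 5.7, -3.9]
grip_width: 0.0094
grasp_force: 60.5
```

```bash
python3 -c "
from h import *
st()"
```

```text
t 14.2 clamp mm [74.3 -0. ] z 40.3 yaw 57.29 F clamp [ 5.41 -1.95] -3.95 M [ 0.788 -0.242  0.471] w 0.009422674419847586 g 60.473127365112305 q [-1.410e+01  1.250e+01  1.182e+02  1.000e-01  4.920e+01  1.850e+01]
```

>>> {"api": "arm_command", "payload": {"increments": [[[0, 0, 0.6, 0.001, 0, 0.0003, 1], [0, 0, 1.2, 0.001, 0, 0.0003, 1], [0, 0, 1.8, 0.001, 0, 0.0003, 1], [0, 0, 2.4, 0.001, 0, 0.0003, 1], [0, 0, 3.0, 0.001, 0, 0.0003, 1]]], "force": 60}}

```text
t: 14.82
tcp_pos: [0.5288, -0.1071, 0.0402]
tool_rot: [[0.583, 0.812, -0.001], [0.812, -0.583, 0.0], [-0.0, -0.001, -1.0]]
ft_force: [-4.5, 2.9, 5.5]
grip_width: 0.0091
grasp_force: 60.5
```

```bash
python3 -c "
from h import *
st()"
```

```text
t 14.82 clamp mm [74.3 -0. ] z 40.2 yaw 54.3 F clamp [3.76 3.8 ] 5.47 M [0.498 0.643 0.468] w 0.009142761755615734 g 60.52950203418732 q [-14.1  12.6 118.2  -0.   49.2  21.6]
```

>>> {"api": "arm_command", "payload": {"increments": [[[0, 0, 0.6, 0, 0, -0.0006, 1], [0, 0, 1.2, 0, 0, -0.0006, 1], [0, 0, 1.8, 0, 0, -0.0006, 1]]], "force": 60}}

```text
t: 15.2
tcp_pos: [0.5288, -0.1071, 0.0403]
tool_rot: [[0.609, 0.794, -0.001], [0.794, -0.609, -0.0], [-0.001, -0.001, -1.0]]
ft_force: [-3.4, 3.2, 4.4]
grip_width: 0.0093
grasp_force: 60.6
```

```bash
python3 -c "
from h import *
st()"
```

```text
t 15.2 clamp mm [74.3 -0. ] z 40.3 yaw 52.51 F clamp [3.87 2.64] 4.44 M [0.424 0.582 0.516] w 0.009287213320834679 g 60.63503980636597 q [-14.1  12.6 118.2  -0.   49.3  23.4]
```

>>> {"api": "arm_command", "payload": {"increments": [[[0, 0, 0, 0, 0, 0, 0.3], [0, 0, 0, 0, 0, 0, 0.3], [0, 0, 0, 0, 0, 0, 0.3], [0, 0, 0, 0, 0, 0, 0.3], [0, 0, 0, 0, 0, -0.02, 0.3], [0, 0, 0, 0, 0, -0.06, 0.3], [0, 0, 0, 0, 0, -0.12, 0.3], [0, 0, 0, 0, 0, -0.16, 0.3]]]}}

```text
t: 16.2
tcp_pos: [0.5301, -0.1073, 0.2032]
tool_rot: [[0.608, 0.794, 0.003], [0.794, -0.608, -0.001], [0.001, 0.003, -1.0]]
ft_force: [1.1, -0.2, 0.3]
grip_width: 0.0308
grasp_force: 0.0
```

```bash
python3 -c "
from h import *
st();go(-.25,.25,.22,50)"
```

```text
t 16.2 clamp mm [73.8 -1.3] z 203.2 yaw 52.53 F clamp [-0.4 -1. ] 0.31 M [-0.026 -0.057  0.01 ] w 0.030839171100772028 g 0.0 q [-14.1   2.  110.8  -0.   67.1  23.4]
rot [ 0.18 -0.08  2.53] shift [-0.4016  0.0818 -0.0171] target [ 0.35071708 -0.47584343  0.22      ]
```

Move the arm clear for a last look.

>>> {"api": "arm_command", "payload": {"increments": [[[0, 0, 0, -0.05, 0.01, 0, 0.3], [0, 0, 0, -0.1, 0.02, 0, 0.3], [0, 0, 0, -0.15, 0.03, 0, 0.3], [0, 0, 0, -0.2, 0.04, 0, 0.3], [0, 0, 0, -0.25, 0.05, 0, 0.3], [0, 0, 0, -0.3, 0.06, 0, 0.3], [0, 0, 0, -0.35, 0.07, 0, 0.3], [0, 0, 0, -0.4, 0.08, -0.01, 0.3], [0, 0, 0, -0.4, 0.08, -0.01, 0.3], [0, 0, 0, -0.4, 0.08, -0.01, 0.3]]]}}

```text
t: 17.45
tcp_pos: [0.3493, -0.4728, 0.2098]
tool_rot: [[0.609, 0.793, -0.0], [0.793, -0.609, 0.001], [0.001, -0.001, -1.0]]
ft_force: [0.7, 0.0, -0.5]
grip_width: 0.031
grasp_force: 0.0
```

Run:
```python
from h import *
st()
im,_=get_image("top")
cv2.imwrite("pics/crop2.png",cv2.resize(im[95:265,235:400],None,fx=3.5,fy=3.5,interpolation=cv2.INTER_CUBIC))
```

```text
t 17.45 clamp mm [-246.7  250.8] z 209.8 yaw 52.49 F clamp [-0.11 -0.66] -0.46 M [ 0.048 -0.054 -0.03 ] w 0.031031590307254525 g 0.0 q [-56.    6.9 104.7   0.   68.4 -18.5]
```

View pics/crop2.png

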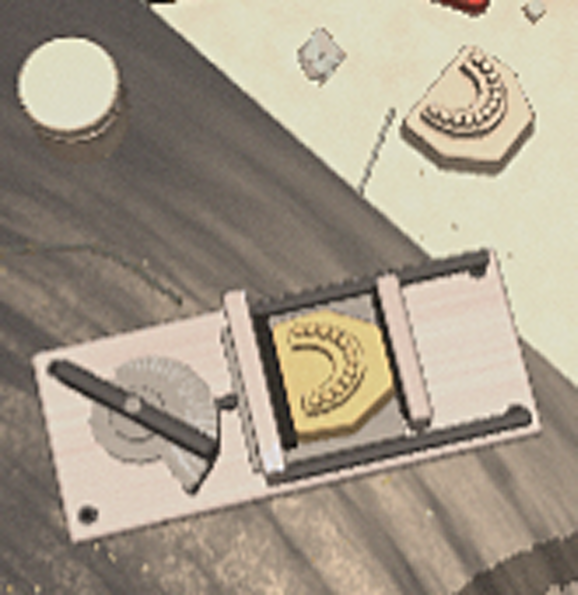

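Run:
```python
from h import *
im,d=get_image("top")
a=cv2.resize(im[190:245,240:315],None,fx=10,fy=10,interpolation=cv2.INTER_CUBIC)
cv2.imwrite("pics/crop3.png",a)
st()
for u in range(270,306,3): 
    p=px2w("top",d[210,u],u,210); print(u,np.round((p[:2]-TC)@RC*1000,1),round(p[2]*1000,1))
```

```text
t 17.55 clamp mm [-246.   250.2] z 209.7 yaw 52.6 F clamp [-0.07 -0.36] 0.07 M [-0.092 -0.035 -0.006] w 0.030406033171530216 g 0.0 q [-55.9   6.9 104.7   0.   68.4 -18.5]
270 [78.7 -1.4] 55.8
273 [73.7 -0.2] 55.5
276 [68.9 -0.1] 51.4
279 [64.6 -2. ] 40.4
282 [59.8 -2.7] 33.3
285 [54.6 -1.1] 34.5
288 [49.6 -0.6] 31.8
291 [44.2  1.7] 35.6
294 [39.2  2.1] 32.5
297 [34.4 -0. ] 20.1
300 [29.2  0.7] 17.9
303 [23.8  3. ] 21.7
```

View pics/crop3.png

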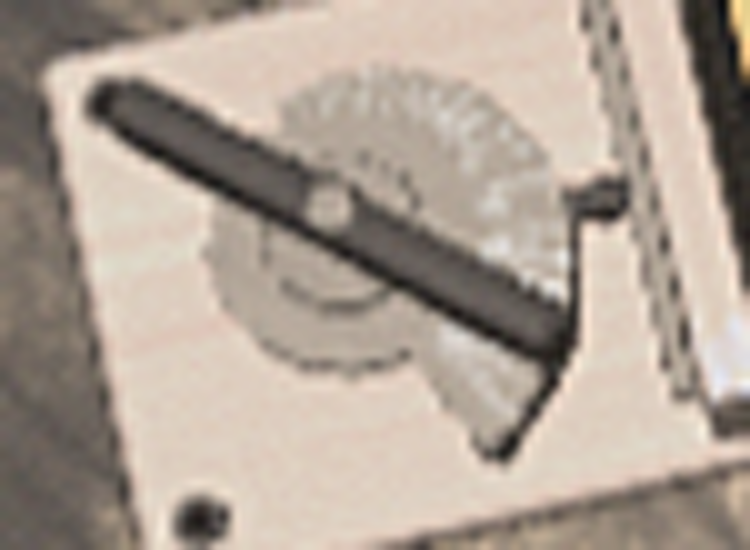

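```bash
python3 -c "
from bench import *
print(job_done())"
```

```text
the job is handed in; nothing more can be done
None
```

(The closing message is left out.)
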